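True up a microscope stand's loose column with an assembly square

ROBOT

A 6-joint arm with a two-finger parallel gripper is mounted at the origin on the work surface. World frame = base frame: x ahead of the robot, y to its left, z up, the work surface at z = 0. Lengths are in m, angles in rad, forces in N, time in s.
With the tool pointing down it reaches from about 0.25 to 0.775 m from the base axis. Payload 4 kg.
Tool frame: the origin (TCP) lies at the very end of the fingers, on their centre line; the grasp point (between the pads) lies 19 mm behind it; z points along the fingers, y is the line along which they close (so a half turn about z gives the same grasp; the last joint's range is limited). The gripper opens to 94 mm and grips with 3 to 60 N. Pads are 16 mm wide; open, the fingers measure 119 mm over their backs; the gripper's body (75 mm by 177 mm) begins 78 mm behind the grasp point.
Start: joints at [-1.247, 0.087, 1.371, -0, 1.684, -0.103], TCP at [0.228, -0.501, 0.206] pointing down, gripper open.
Joint ranges: [-3.1, 3.1], [-0.76, 2.03], [0.27, 2.55], [-1.08, 4.22], [0.17, 2.65], [-2.57, 2.57]. Speed limits (rad/s): [2.79, 2.79, 3.14, 3.14, 3.14, 3.14].

INTERFACE

Orientations are given as [roll, pitch, yaw] about the fixed x, y, z axes, in that order (R = Rz(yaw) Ry(pitch) Rx(roll)).
In Python, from bench import robot gives the robot as it stands. The module is installed in compiled form; this text tells all that it offers.
- The arm moves only by the tool move_arm, never from a script. Its argument "deltas" is one flat list of numbers, 7 for each row, row after row: the turn, a rotation vector about the tool's x, y, z in rad, then the shift along the tool's x, y, z in cm, then the closure, from -1 (fully open) to 1 (shut). A call has 1 to 8 rows; each row is the pose to reach, as a shift and turn from the pose commanded when the call began, along the tool's axes at that moment; what a row does not reach only later rows make up. A row lasts 1/10 s, in which the tool goes at most 50 mm and 8.59 degrees, less where a joint would pass 70% of its speed; a pose out of reach is approached as far as the arm can. A call with a gripper value outside its range is refused whole. The fingers move at their own pace and stop on an object; the grip force is fixed at half the most. Time passes only in rows, so rows that repeat a pose let the fingers close. It gives the time, the measured TCP pose, the force, the opening and the grip force at its end, in the units of the state.
- robot.get_obs(): the state, without advancing time (a new reading comes with each control period).
- robot.snapshot(name): name is "scene" or "top" or "wrist"; returns a dict with "image" (480x640x3 uint8, red, green, blue), "depth" (480x640 float32, m along the optical axis (not along the pixel's ray), 0 where there is no reading), "fov_y" (degrees; the focal length in pixels is half the picture's height over the tangent of half this angle, whatever the lens; pixels are square), "cx", "cy" (the principal point, pixels), "origin" and "orientation" of the camera in the world; the wrist camera has in their place "T_tool_cam" (4x4, takes a point from camera to tool coordinates, whose origin is the TCP and whose axes are the flange's). Camera axes: x right, y up, looking along -z (the intrinsics and any distortion apply to the point x, -y, -z); pixel columns grow to the right and rows downward; lengths in m; the calibration is good to about 2 mm. The wrist camera is an equidistant fisheye: a pixel r from the principal point sees the ray r / f radians off the axis. A picture is of the moment at which its call begins: read the wrist's pose just before it.
- robot.close_job(): hands the job in; it is judged then, once.
The state is a dict: "time": time; "joint_positions": joint angles; "qvel": joint speeds; "joint_torque": joint torques, N m; "tool_pos": TCP position; "ee_rot": TCP orientation; "wrist_force": force on the tool from outside, world axes, zero at the start; "wrist_torque": the same for the moment, N m; "width": finger opening in m; "finger_force": force on a finger pad.
Only numpy, scipy, OpenCV 4.12 (cv2) and the standard library are available. Lean on these libraries where they do the work, as an engineer would, in place of code of your own. Each camera call takes 0.05 s, during which the arm holds its last target. There are 200 camera calls.

TASK

The column of the microscope stand has been left loose and leans over its white baseboard. Pick up the red assembly square, set it standing on the baseboard in front of the middle of the column and press it into the corner, so that its underside lies flat on the board and its upright leg lies flush against the column's front face from heel to top, which brings the column upright. Finish while still gripping the square and pressing it firmly against both, ready for a colleague to tighten the bolt; move the column with the square only, never with the hand, and leave the other things on the bench where they are.

Things in the scene. Friction and masses are not known exactly. Their poses are not given: they have to be found in the camera images.
- square: Red L-shaped aluminium square, 0.37 kg, standing on one leg. Legs 150 mm long outside, 28 wide, 19 thick. Origin: outer heel corner (underside meets outer face of the upright leg), mid thickness. x points out of that outer face; the lower leg runs 150 mm to -x, z 0 to 28 mm; the upright leg fills x -28 to 0 and z 0 to 150 mm; y is across the thickness (+-9.5 mm).
- square_grip (a point): A good place to grip the square from above: on the lower leg, 98 mm from the heel (x = -98 mm, z = 14 mm in the square's frame); the fingers close along the square's y on 19 mm.
- square_top (a point): The upper end of the upright leg's outer face: 150 mm straight above the square's origin.
- stand: White gridded board of the microscope stand, fixed, 300 (x) by 220 mm (y). Origin: centre of its underside, on the bench; its top face is at z = 22 mm. x points to the column: with the column upright its front face is the plane x = +85 mm, centred on y = 0, looking to -x. The board in front of the column is free.
- column_foot (a point): Dark square column of the stand, 40 x 40 x 302 mm; focus carriage, knobs (97 mm over them) and an empty ring 200 mm up at its sides and back; foot bracket 57 mm wide, 52 high beside and behind its foot; front face plain. This point: foot of the front face at board level, mid width; z up along the face, -x out of the face over the board. Tilts with joint column.
- column (a joint): Tilt of the column about a cross bolt 30 mm above the board, 20 mm behind the front face. 0 = upright, square to the board; positive = leaning over the board; range -0.06 to 0.09 rad, starts at 0.035 to 0.075. Friction: stays where it is left, moves with about 2 N at the square's top.
- wash_a: Clear wash bottle with a white cap and spout, 64 mm across, 220 mm high, at the back of the bench; bystander. Origin: centre of the underside.
- wash_b: Another such wash bottle; bystander.
- wash_c: A third such wash bottle; bystander.
- tube_rack: Pink tube rack with some tubes, 105 x 240 mm, 86 mm high over the tube caps; bystander. Origin: centre of the underside.
- microscope: The removed microscope head: black cylinder 130 mm long and 32 mm across lying in an aluminium clamp block 42 mm high; bystander. Origin: centre of the block's underside.
- ph_meter: White hand-held meter lying flat, 170 x 75 x 30 mm; bystander. Origin: centre of the underside.
- sample_jar: Small clear jar with a white screw cap, 47 mm across, 58 mm high; bystander. Origin: centre of the underside.
- hex_key: Dark steel hex key lying flat, 110 x 35 mm, 6 mm thick; bystander. Origin: middle of the long arm, underside.
Things that resemble listed ones, but are neither listed nor needed, are in the scene too. Several things have the shape of the square; the one meant has the colours described above.

How it is judged:
On the way:
1. the square is lifted clear of the bench in the gripper, upright (height (world z) of square above 0.04 m and contact force between the fingers and square above 1 N and angle between square's own z axis and vertical below 0.35 rad), for 0.2 s.
At the end, for the whole second after the job is handed in: Gripped square still, pressing board and column over 1 N each; upright within 0.015 rad, underside within 2 mm of the board, heel and top within 3 mm of the column face, 12 mm of its middle, facing it within 0.04 rad; column within 0.015 rad of upright (contact force between the fingers and square above 3 N and contact force between square and stand_board above 1 N and contact force between square and column_post above 1 N and x of square in the frame of column_foot between -0.003 and 0.003 m and x of square_top in the frame of column_foot between -0.003 and 0.003 m and z of square in the frame of stand between 0.02 and 0.024 m and y of square in the frame of stand between -0.012 and 0.012 m and angle between square's own z axis and vertical below 0.015 rad and value of joint column between -0.015 and 0.015 rad and angle between the x axis of square and the x axis of column_foot, either way round below 0.04 rad and linear speed of square below 0.01 m/s); the arm keeps its last pose, push and grip.
It fails at once if the hand or arm touches the column (over 1 N) (contact force between any of the fingers, the arm and column above 1 N).
It fails at once if a bystander is shifted by more than 20 mm or tipped (distance of any of wash_a, wash_b, wash_c, tube_rack, microscope, ph_meter, sample_jar, hex_key from where it was at the start of the episode above 0.02 m or angle between any of wash_a, wash_b, wash_c, tube_rack, microscope, ph_meter, sample_jar, hex_key's own z axis and vertical above 0.3 rad).
It also fails if it takes over 42 s, if anything falls off the work surface, if the arm or the gripper's body presses on something with over 40 N, if the wrist force passes 120 N, or if a joint passes its speed limit or range.

## Working session

There is one attempt and no reset: what is moved stays moved. The work goes in short steps, Python scripts to look and compute and a tool call to move; the robot and the scene stay as the last step left them, time stands still between calls to the robot, and variables do not carry over. Pictures are saved under pics/ and viewed, at most 10 in all, crops included, and the job is handed in when it is done.

Besides the shell and the picture viewer there is one more tool, called as name(argument=value, ...) on one line, values as JSON. move_arm: Moves the arm, as the interface text tells. Its arguments: {"type":"object","properties":{"deltas":{"type":"array","items":{"type":"number"}}},"required":["deltas"]}

```bash
mkdir -p pics
cat > h.py <<'E'
import numpy as np, cv2
from bench import robot
from scipy.spatial.transform import Rotation as R
def snap(n):
    o=robot.get_obs(); s=robot.snapshot(n); s['obs']=o; return s
def save(s,f): cv2.imwrite('pics/'+f,s['image'][:,:,::-1])
def pose(s):
    if 'T_tool_cam' in s:
        T=np.eye(4);o=s['obs'];T[:3,3]=o['tool_pos'];T[:3,:3]=R.from_euler('xyz',o['ee_rot']).as_matrix()
        T=T@np.array(s['T_tool_cam']);return T[:3,:3],T[:3,3],True
    q=np.array(s['orientation'])
    M=q if q.shape==(3,3) else (R.from_euler('xyz',q).as_matrix() if q.size==3 else R.from_quat(q).as_matrix())
    return M,np.array(s['origin']),False
def rays(s,uv):
    uv=np.atleast_2d(uv).astype(float);M,o,fish=pose(s)
    f=240/np.tan(np.radians(s['fov_y'])/2);x=uv[:,0]-s['cx'];y=uv[:,1]-s['cy']
    if fish:
        r=np.hypot(x,y);t=r/f;k=np.where(r>1e-6,np.sin(t)/np.maximum(r,1e-9),1/f)
        d=np.c_[x*k,-y*k,-np.cos(t)]
    else: d=np.c_[x/f,-y/f,-np.ones(len(x))]
    return o,d@M.T,d
def onplane(s,uv,z):
    o,d,_=rays(s,uv);return o+d*((z-o[2])/d[:,2])[:,None]
def cloud(s,uv):
    uv=np.atleast_2d(uv);o,d,c=rays(s,uv);z=s['depth'][uv[:,1].astype(int),uv[:,0].astype(int)]
    return o+d*(z/-c[:,2])[:,None]
E
python3 - <<'E'
from h import *
for n in('scene','top'):
    s=snap(n);save(s,n+'.png');print(n,s['fov_y'],s['cx'],s['cy'],s['origin'],s['orientation'],{k:v for k,v in s.items() if k not in('image','depth','obs')}.keys())
    np.save(n+'.npy',s,allow_pickle=True)
print(robot.get_obs())
E
```

```text
scene 53.551610069838276 326.86218227886354 241.5797341987008 [ 1.15598639 -0.75755131  0.73772919] [0.97138519 0.00526364 0.73429915] dict_keys(['fov_y', 'cx', 'cy', 'origin', 'orientation'])
top 45.138925566771746 327.3975138509947 236.94265290239113 [ 0.41002886 -0.05263322  1.91616649] [ 0.06026462 -0.00907336 -1.5759095 ] dict_keys(['fov_y', 'cx', 'cy', 'origin', 'orientation'])
{'time': 0.1, 'joint_positions': array([-1.24707854e+00,  8.79134800e-02,  1.37209566e+00, -2.86573670e-05,
        1.68361633e+00, -1.03103029e-01]), 'qvel': array([-0.00117241, -0.00141468, -0.00271814, -0.00055354, -0.00021342,
       -0.00035348]), 'joint_torque': array([ 2.60171415e-03, -3.41250479e+01, -3.03303051e+01,  7.21368869e-02,
        3.04029475e-02, -9.05989191e-05]), 'tool_pos': array([ 0.22751386, -0.50018836,  0.20440732]), 'ee_rot': array([-3.13956770e+00, -1.80887804e-04,  4.26817440e-01]), 'wrist_force': array([-0.37891442,  0.07308106, -0.28136614]), 'wrist_torque': array([-0.01342257,  0.04412146,  0.00908187]), 'finger_force': 0.0, 'width': 0.09387973640772831}
```

View pics/scene.png

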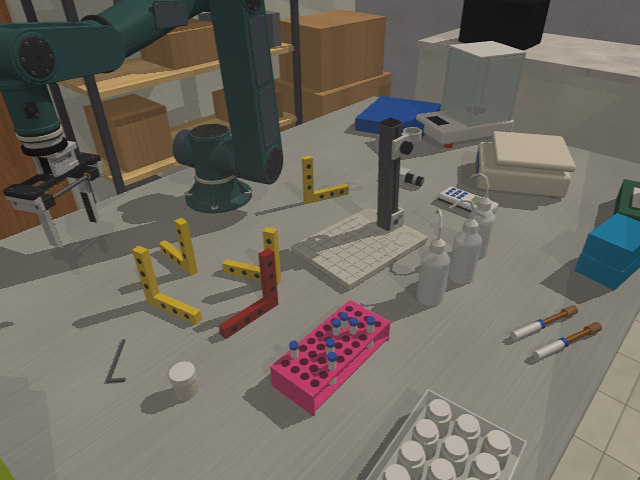

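View pics/top.png

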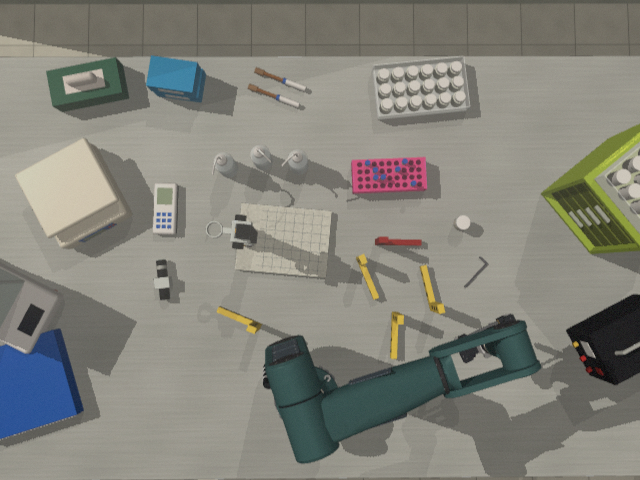

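The scene view shows the red square at about (265,290), with yellow look-alikes around it. In the top view its upright leg is at (383,241) and its lower leg runs to (421,243). The board spans (237–330, 205–277), and the column is at its left (+y) end, around (240,232). Next I measure the square and the board.

Run:
```python
from h import *
for n in('top','scene'):
    s=np.load(n+'.npy',allow_pickle=True).item();im=s['image'];hsv=cv2.cvtColor(im,cv2.COLOR_RGB2HSV)
    m=(((hsv[...,0]<6)|(hsv[...,0]>174))&(hsv[...,1]>150)&(hsv[...,2]>50)).astype(np.uint8)
    k,l,st,c=cv2.connectedComponentsWithStats(m)
    for i in range(1,k):
        if st[i,4]>60: print(n,i,st[i],c[i])
    box=(slice(225,260),slice(360,435)) if n=='top' else (slice(235,345),slice(210,290))
    mm=np.zeros_like(m);mm[box]=m[box]
    v,u=np.nonzero(mm);P=cloud(s,np.c_[u,v]);P=P[s['depth'][v,u]>0]
    print('z range',np.percentile(P[:,2],[1,10,50,90,99]))
    low=P[(P[:,2]<.05)&(P[:,2]>.024)] ; up=P[P[:,2]>.05]
    for q,name in((low,'low'),(up,'up'),(P[P[:,2]>.145],'top')):
        if len(q)>5: r=cv2.minAreaRect(q[:,:2].astype(np.float32));print(name,len(q),r,np.round(cv2.boxPoints(r),4).tolist())
# board
s=np.load('top.npy',allow_pickle=True).item()
v,u=np.mgrid[180:300,200:350];uv=np.c_[u.ravel(),v.ravel()];P=cloud(s,uv)
b=P[(abs(P[:,2]-.022)<.006)];mask=np.zeros((480,640),np.uint8);q=uv[(abs(P[:,2]-.022)<.006)];mask[q[:,1],q[:,0]]=1
k,l,st,c=cv2.connectedComponentsWithStats(mask);i=1+st[1:,4].argmax();v,u=np.nonzero(l==i);B=onplane(s,np.c_[u,v],.022)
r=cv2.minAreaRect(B[:,:2].astype(np.float32));print('board depth',r,np.round(cv2.boxPoints(r),4).tolist(),len(B))
hsv=cv2.cvtColor(s['image'],cv2.COLOR_RGB2HSV);print(s['image'][190,320],s['image'][215,320],s['image'][265,310],s['image'][290,300])
t=P[P[:,2]>.30];print('col top',len(t),np.median(t,0),t.min(0),t.max(0))
s=np.load('scene.npy',allow_pickle=True).item()
v,u=np.mgrid[110:235,370:415];P=cloud(s,np.c_[u.ravel(),v.ravel()])
for z in(.1,.15,.2,.25,.3,.32): 
    q=P[(abs(P[:,2]-z)<.004)&(P[:,1]<.3)&(P[:,0]<.3+.3)&(P[:,1]>.05)]
    if len(q):print(z,len(q),q.min(0),q.max(0))
```

```text
top 1 [379 238  41   7 149] [400.57718121 241.20134228]
z range [0.01721035 0.02318084 0.03045383 0.15009647 0.15708613]
low 98 ((0.5059801340103149, -0.32100072503089905), (0.09907110780477524, 0.013687101192772388), 89.70858764648438) [[0.49889999628067017, -0.37049999833106995], [0.5126000046730042, -0.37059998512268066], [0.5131000280380249, -0.27149999141693115], [0.49939998984336853, -0.27140000462532043]]
up 31 ((0.5078654289245605, -0.23982293903827667), (0.02423495054244995, 0.009892596863210201), 89.28611755371094) [[0.5027999877929688, -0.25189998745918274], [0.5127000212669373, -0.25200000405311584], [0.5130000114440918, -0.22779999673366547], [0.5030999779701233, -0.22759999334812164]]
top 31 ((0.5078654289245605, -0.23982293903827667), (0.02423495054244995, 0.009892596863210201), 89.28611755371094) [[0.5027999877929688, -0.25189998745918274], [0.5127000212669373, -0.25200000405311584], [0.5130000114440918, -0.22779999673366547], [0.5030999779701233, -0.22759999334812164]]
scene 2 [259 248  17  42 198] [268.14141414 263.96969697]
scene 8 [220 288  58  50 432] [246.451388
[... 1192 characters left out ...]
9477863312], [0.4221000075340271, 0.2345000058412552]] 4301
[154 152 142] [173 168 155] [131 129 118] [157 154 143]
col top 303 [0.51988484 0.15943953 0.32982086] [ 0.41002886 -0.05263322  0.30042562] [0.55624734 0.20464121 1.91616649]
0.1 52 [0.50105254 0.15619397 0.09613571] [0.5481703  0.19803716 0.10382655]
0.15 56 [0.50451754 0.15298843 0.14619339] [0.54610866 0.19549809 0.15365006]
0.2 61 [0.5023717  0.15089936 0.19644211] [0.54610438 0.19470635 0.20393535]
0.25 76 [0.49254742 0.14836352 0.24608634] [0.55693144 0.18987414 0.25390632]
0.3 68 [0.50308967 0.14582086 0.29610688] [0.54501676 0.18892732 0.30384732]
0.32 75 [0.50208545 0.14401944 0.31626574] [0.54570429 0.18644611 0.32396344]
```

move_arm(deltas=[0,0,-1.126,32.9,-4.7,0,-1,0,0,-1.126,32.9,-4.7,0,-1,0,0,-1.126,32.9,-4.7,0,-1,0,0,-1.126,32.9,-4.7,0,-1,0,0,-1.126,32.9,-4.7,0,-1,0,0,-1.126,32.9,-4.7,0,-1,0,0,-1.126,32.9,-4.7,0,-1,0,0,-1.126,32.9,-4.7,0,-1])

```text
time: 0.9
tool_pos: [0.5107, -0.3183, 0.2041]
ee_rot: [-3.141, -0.002, 1.563]
wrist_force: [-0.2, -0.0, -0.1]
width: 0.0941
finger_force: 0.0
```

move_arm(deltas=[0,0,0,0,0,0,-1,0,0,0,0,0,0,-1,0,0,0,0,0,0,-1,0,0,0,0,0,0,-1])

```text
time: 1.3
tool_pos: [0.5071, -0.3223, 0.2056]
ee_rot: [3.141, 0.0, 1.551]
wrist_force: [1.1, -0.6, 0.2]
width: 0.0938
finger_force: 0.0
```

Run:
```python
from h import *
s=snap('wrist');save(s,'w1.png');print(s['obs']['tool_pos'],s['obs']['ee_rot'],s['obs']['time'])
hsv=cv2.cvtColor(s['image'],cv2.COLOR_RGB2HSV)
m=(((hsv[...,0]<6)|(hsv[...,0]>174))&(hsv[...,1]>150)&(hsv[...,2]>50))
v,u=np.nonzero(m);P=cloud(s,np.c_[u,v]);ok=(s['depth'][v,u]>0)&(abs(P[:,0]-.507)<.05)&(P[:,1]<-.2)&(P[:,1]>-.4)
P=P[ok];print(len(P),np.percentile(P[:,2],[1,10,50,90,99]))
for q in (P[(P[:,2]>.022)&(P[:,2]<.036)],P[P[:,2]>.14]):
    if len(q)>5:r=cv2.minAreaRect(q[:,:2].astype(np.float32));print(len(q),r,np.round(cv2.boxPoints(r),4).tolist())
```

```text
[ 0.50708751 -0.32233205  0.20559685] [3.14149640e+00 1.77110791e-04 1.55074689e+00] 1.3
3467 [0.0264441  0.02739895 0.02870712 0.15057488 0.1514962 ]
2211 ((0.5057132840156555, -0.3166612982749939), (0.11983931064605713, 0.017952580004930496), 89.01548767089844) [[0.49570000171661377, -0.3763999938964844], [0.513700008392334, -0.3767000138759613], [0.5156999826431274, -0.25690001249313354], [0.49779999256134033, -0.2565999925136566]]
1251 ((0.5071887373924255, -0.24076130986213684), (0.02737010084092617, 0.01756744273006916), 88.88388061523438) [[0.49810001254081726, -0.25429999828338623], [0.5156999826431274, -0.25459998846054077], [0.5162000060081482, -0.2272000014781952], [0.49869999289512634, -0.22689999639987946]]
```

View pics/w1.png

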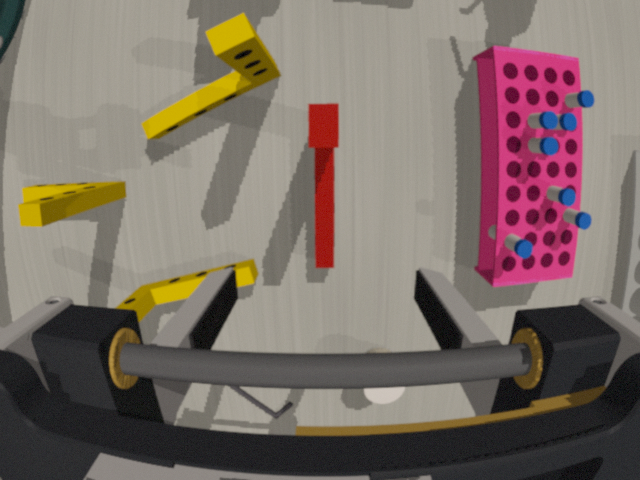

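The wrist view shows the red square at (325,180), centred between the fingers, with its upright leg at (323,125). The jaw line is clear of the yellow look-alikes. I'll descend and grip.

move_arm(deltas=[0,0,0,0,-0.1,5,-1,0,0,0,0,-0.1,10,-1,0,0,0,0,-0.1,14,-1,0,0,0,0,-0.1,17,-1,0,0,0,0,-0.1,19,-1,0,0,0,0,-0.1,20,-1,0,0,0,0,-0.1,20,-1,0,0,0,0,-0.1,20,-1])

```text
time: 2.15
tool_pos: [0.5073, -0.3225, 0.0068]
ee_rot: [3.14, 0.001, 1.552]
wrist_force: [-0.2, 1.1, 0.1]
width: 0.0937
finger_force: 0.0
```

move_arm(deltas=[0,0,0,0,0,0,1,0,0,0,0,0,0,1,0,0,0,0,0,0,1,0,0,0,0,0,0,1,0,0,0,0,0,0,1,0,0,0,0,0,0,1,0,0,0,0,0,0,1,0,0,0,0,0,0,1])

```text
time: 2.95
tool_pos: [0.5067, -0.3217, 0.0054]
ee_rot: [-3.141, -0.0, 1.553]
wrist_force: [0.1, 0.1, 0.2]
width: 0.0334
finger_force: 0.0
```

move_arm(deltas=[0,0,0,0,0,0,1,0,0,0,0,0,0,1,0,0,0,0,0,0,1,0,0,0,0,0,0,1,0,0,0,0,0,0,1,0,0,0,0,0,0,1])

```text
time: 3.55
tool_pos: [0.5065, -0.3217, 0.0054]
ee_rot: [-3.141, 0.0, 1.553]
wrist_force: [-1.4, -0.1, 0.8]
width: 0.0188
finger_force: 30.0
```

move_arm(deltas=[0,0,0,0,0,-0.5,1,0,0,0,0,0,-2,1,0,0,0,0,0,-4,1,0,0,0,0,0,-7,1,0,0,0,0,0,-10,1,0,0,0,0,0,-12,1,0,0,0,0,0,-12,1,0,0,0,0,0,-12,1])

```text
time: 4.35
tool_pos: [0.5068, -0.3217, 0.1258]
ee_rot: [3.141, 0.001, 1.553]
wrist_force: [-0.5, 0.8, -3.2]
width: 0.0191
finger_force: 30.0
```

move_arm(deltas=[0,0,0,0,0,-3,1,0,0,0,2,0,-4.5,1,0,0,0.01,6,0,-4.5,1,0,0,0.02,10,0,-4.5,1,0,0,0.03,14,0,-4.5,1,0,0,0.045,18,0,-4.5,1,0,0,0.055,22,0,-4.5,1,0,0,0.065,26,0,-4.5,1])

```text
time: 5.15
tool_pos: [0.5101, -0.0588, 0.1693]
ee_rot: [-3.14, -0.001, 1.488]
wrist_force: [0.7, -0.7, -3.0]
width: 0.0188
finger_force: 30.0
```

Run:
```python
from h import *
o=robot.get_obs();print(o['time'],o['tool_pos'],o['ee_rot'],o['finger_force'])
ex=np.array([.0949,.9955]);t=np.array([.5173,.0750])+(.040-.096)*ex
y=o['ee_rot'][2];d=t-o['tool_pos'][:2];print(d@[np.cos(y),np.sin(y)],d@[np.sin(y),-np.cos(y)],y-1.4756)
```

```text
5.15 [ 0.51006108 -0.05877648  0.16932301] [-3.13954220e+00 -9.11934980e-04  1.48794002e+00] 29.996901154518127
0.07792006926689284 -0.004539836736125806 0.012340023155917201
```

move_arm(deltas=[0,0,0.006,3,-0.2,0,1,0,0,0.012,5.5,-0.4,0,1,0,0,0.012,7.2,-0.5,1,1,0,0,0.012,8.1,-0.6,3.5,1,0,0,0.012,8.1,-0.6,7,1,0,0,0.012,8.1,-0.6,10,1,0,0,0.012,8.1,-0.6,12,1,0,0,0.012,8.1,-0.6,12,1])

```text
time: 5.95
tool_pos: [0.5074, 0.0208, 0.0456]
ee_rot: [-3.131, -0.0, 1.477]
wrist_force: [-0.2, 0.5, -2.9]
width: 0.019
finger_force: 30.0
```

```bash
cat > chk.py <<'E'
from h import *
import sys
o=robot.get_obs();print(o['time'],o['tool_pos'],o['ee_rot'],o['finger_force'],o['wrist_force'])
ex=np.array([.0949,.9955]);ey=np.array([-.9955,.0949]);c=np.array([.5173,.0750])
s=snap('scene');save(s,sys.argv[1]);hsv=cv2.cvtColor(s['image'],cv2.COLOR_RGB2HSV)
m=(((hsv[...,0]<6)|(hsv[...,0]>174))&(hsv[...,1]>150)&(hsv[...,2]>50))
v,u=np.nonzero(m);P=cloud(s,np.c_[u,v]);S=np.c_[(P[:,:2]-c)@ex,(P[:,:2]-c)@ey,P[:,2]]
ok=(s['depth'][v,u]>0)&(abs(S[:,1])<.05)&(S[:,0]<.11)&(S[:,0]>-.2)&(S[:,2]>.015);S=S[ok]
print(len(S),'stand-frame min/max',np.percentile(S,[1,99],axis=0))
zt=np.percentile(S[:,2],99)
for a in range(2,32,3):
    q=S[(S[:,2]>zt-.15+.005*a-.006)&(S[:,2]<zt-.15+.005*a+.006)]
    if len(q)>8: print('h%.3f'%(.005*a),len(q),'x max %.4f'%np.percentile(q[:,0],97),'y',np.percentile(q[:,1],[3,97]).round(4))
# column front: y- side face
v,u=np.mgrid[90:260,360:430];v=v.ravel();u=u.ravel();P=cloud(s,np.c_[u,v]);S=np.c_[(P[:,:2]-c)@ex,(P[:,:2]-c)@ey,P[:,2]]
val=hsv[v,u,2]<90;S=S[val&(s['depth'][v,u]>0)&(abs(S[:,1])<.04)&(S[:,0]>.05)&(S[:,0]<.16)]
for z in np.arange(.08,.32,.03):
    q=S[abs(S[:,2]-z)<.006]
    if len(q)>8: print('col z%.2f'%z,len(q),'front x %.4f'%np.percentile(q[:,0],3),'y',np.percentile(q[:,1],[3,97]).round(4))
E
python3 chk.py s2.png
```

```text
5.95 [0.50744378 0.02082996 0.04560679] [-3.13085392e+00 -4.84753526e-05  1.47672928e+00] 29.998641908168793 [-0.20924432  0.4997926  -2.88111223]
255 stand-frame min/max [[-0.0934859  -0.00733858  0.04186896]
 [ 0.04230042  0.01316271  0.19183439]]
h0.010 24 x max 0.0400 y [-0.0069 -0.0018]
h0.025 91 x max 0.0389 y [-0.0053  0.0131]
h0.100 10 x max 0.0419 y [-0.0059 -0.0023]
h0.115 27 x max 0.0407 y [-0.0067  0.0067]
h0.130 18 x max 0.0410 y [-0.0047  0.0096]
h0.145 47 x max 0.0409 y [-0.0076  0.0083]
col z0.08 70 front x 0.0850 y [-0.0192  0.0124]
col z0.11 72 front x 0.0830 y [-0.0186  0.0162]
col z0.14 76 front x 0.0810 y [-0.0187  0.0197]
col z0.17 86 front x 0.0794 y [-0.0186  0.0184]
col z0.20 89 front x 0.0780 y [-0.0187  0.0163]
col z0.23 91 front x 0.0767 y [-0.0189  0.0187]
col z0.26 75 front x 0.0746 y [-0.0358  0.0225]
col z0.29 88 front x 0.0732 y [-0.0326  0.0189]
```

View pics/s2.png

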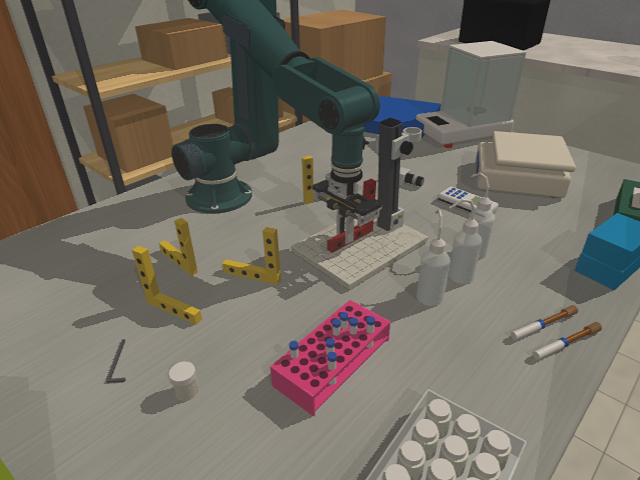

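The square is held upright over the board at (350,235), about 45 mm in front of the column, which leans about 0.055 rad. The hand is clear of the column, so I lower the square to the board.

move_arm(deltas=[0,0,0,0,0,0.5,1,0,0,0,0,0,1.0,1,0,0,0,0,0,1.4,1,0,0,0,0,0,1.4,1,0,0,0,0,0,1.4,1,0,0,0,0,0,1.4,1])

```text
time: 6.6
tool_pos: [0.5124, 0.0194, 0.0368]
ee_rot: [3.141, 0.0, 1.476]
wrist_force: [0.9, 0.3, -2.6]
width: 0.0184
finger_force: 30.0
```

move_arm(deltas=[0,0,0,0,0,0.1,1,0,0,0,0,0,0.2,1,0,0,0,0,0,0.3,1,0,0,0,0,0,0.3,1,0,0,0,0,0,0.3,1])

```text
time: 7.1
tool_pos: [0.5121, 0.0195, 0.0334]
ee_rot: [-3.141, 0.0, 1.476]
wrist_force: [0.2, -0.8, -2.9]
width: 0.019
finger_force: 30.0
```

move_arm(deltas=[0,0,0,0,0,0.2,1,0,0,0,0,0,0.4,1,0,0,0,0,0,0.5,1,0,0,0,0,0,0.55,1,0,0,0,0,0,0.6,1,0,0,0,0,0,0.6,1])

```text
time: 7.7
tool_pos: [0.5122, 0.0194, 0.0278]
ee_rot: [3.141, 0.0, 1.476]
wrist_force: [-1.7, -0.7, -1.3]
width: 0.0191
finger_force: 30.0
```

move_arm(deltas=[0,0,0,0,0,0.05,1,0,0,0,0,0,0.1,1,0,0,0,0,0,0.1,1,0,0,0,0,0,0.1,1])

```text
time: 8.1
tool_pos: [0.5124, 0.0194, 0.0274]
ee_rot: [3.141, 0.0, 1.476]
wrist_force: [-3.5, -0.8, 5.6]
width: 0.0186
finger_force: 30.0
```

move_arm(deltas=[0,0,0,0.5,0,0,1,0,0,0,1.2,0,0,1,0,0,0,2.0,0,0,1,0,0,0,2.8,0,0,1,0,0,0,3.4,0,0,1,0,0,0,3.6,0,0,1,0,0,0,3.6,0,0,1,0,0,0,3.6,0,0,1])

```text
time: 8.9
tool_pos: [0.5168, 0.056, 0.0274]
ee_rot: [3.139, -0.0, 1.476]
wrist_force: [-0.4, -2.9, 5.0]
width: 0.0191
finger_force: 30.0
```

```bash
python3 chk.py s3.png
```

```text
8.9 [0.51675168 0.05596994 0.02740474] [ 3.13882070e+00 -2.55310574e-04  1.47629522e+00] 30.000434517860413 [-0.3616866  -2.91834178  4.98999265]
214 stand-frame min/max [[-0.06371122 -0.01237433  0.02406674]
 [ 0.07793661  0.00770882  0.174659  ]]
h0.010 11 x max 0.0471 y [-0.0123 -0.0089]
h0.025 74 x max 0.0626 y [-0.0113  0.007 ]
h0.115 18 x max 0.0732 y [-0.0118  0.0033]
h0.130 28 x max 0.0689 y [-0.012  0.006]
h0.145 54 x max 0.0781 y [-0.0105  0.005 ]
col z0.08 27 front x 0.0952 y [-0.019  -0.0143]
col z0.11 26 front x 0.0889 y [-0.0194 -0.0133]
col z0.14 73 front x 0.0512 y [-0.0181  0.0013]
col z0.17 103 front x 0.0508 y [-0.0183  0.0192]
col z0.20 87 front x 0.0772 y [-0.0189  0.0172]
col z0.23 87 front x 0.0767 y [-0.0187  0.0171]
col z0.26 73 front x 0.0742 y [-0.0383  0.0237]
col z0.29 86 front x 0.0737 y [-0.0345  0.0209]
```

move_arm(deltas=[0,0,0,0.1,0,0.05,1,0,0,0,0.25,0,0.1,1,0,0,0,0.4,0,0.1,1,0,0,0,0.55,0,0.1,1,0,0,0,0.7,0,0.1,1,0,0,0,0.7,0,0.1,1,0,0,0,0.7,0,0.1,1])

```text
time: 9.65
tool_pos: [0.5179, 0.0612, 0.0274]
ee_rot: [3.137, 0.003, 1.476]
wrist_force: [-1.4, -7.4, 9.4]
width: 0.0191
finger_force: 30.0
```

move_arm(deltas=[0,0,0,0.1,0,0,1,0,0,0,0.2,0,0,1,0,0,0,0.2,0,0,1,0,0,0,0.2,0,0,1])

```text
time: 10.05
tool_pos: [0.5181, 0.0631, 0.0274]
ee_rot: [3.137, 0.003, 1.476]
wrist_force: [-1.2, -7.4, 8.6]
width: 0.0189
finger_force: 30.0
```

move_arm(deltas=[0,0,0,0.1,0,0,1,0,0,0,0.15,0,0,1,0,0,0,0.15,0,0,1,0,0,0,0.15,0,0,1])

```text
time: 10.45
tool_pos: [0.5183, 0.0645, 0.0274]
ee_rot: [3.137, 0.003, 1.476]
wrist_force: [-0.8, -7.4, 9.2]
width: 0.0186
finger_force: 30.0
```

move_arm(deltas=[0,0,0,0.1,0,0,1,0,0,0,0.15,0,0,1,0,0,0,0.15,0,0,1,0,0,0,0.15,0,0,1])

```text
time: 10.85
tool_pos: [0.5184, 0.0651, 0.0274]
ee_rot: [3.137, 0.005, 1.476]
wrist_force: [-0.1, -9.6, 9.5]
width: 0.0188
finger_force: 30.0
```

```bash
python3 chk.py s4.png
```

```text
10.85 [0.51836317 0.06506906 0.02737467] [3.13733407 0.00500981 1.47581581] 30.00294864177704 [-0.13033923 -9.64848188  9.51772539]
207 stand-frame min/max [[-0.0587244  -0.01286525  0.0253496 ]
 [ 0.08578173  0.00654997  0.17453359]]
h0.010 10 x max 0.0543 y [-0.0124 -0.01  ]
h0.025 74 x max 0.0640 y [-0.0123  0.0064]
h0.115 15 x max 0.0840 y [-0.0125  0.0019]
h0.130 23 x max 0.0814 y [-0.0122  0.0039]
h0.145 56 x max 0.0841 y [-0.012   0.0049]
col z0.08 15 front x 0.1074 y [-0.0186 -0.0149]
col z0.11 19 front x 0.1055 y [-0.0188 -0.0139]
col z0.14 81 front x 0.0589 y [-0.0193  0.0035]
col z0.17 100 front x 0.0583 y [-0.0188  0.0179]
col z0.20 79 front x 0.0865 y [-0.018   0.0178]
col z0.23 98 front x 0.0853 y [-0.0184  0.0186]
col z0.26 72 front x 0.0850 y [-0.0344  0.0235]
col z0.29 85 front x 0.0854 y [-0.0198  0.0296]
```

move_arm(deltas=[0,0,0,0.1,0,0.05,1,0,0,0,0.2,0,0.08,1,0,0,0,0.3,0,0.08,1,0,0,0,0.3,0,0.08,1,0,0,0,0.3,0,0.08,1,0,0,0,0.3,0,0.08,1])

```text
time: 11.5
tool_pos: [0.5184, 0.0654, 0.0273]
ee_rot: [3.137, 0.01, 1.476]
wrist_force: [-4.1, -15.2, 12.7]
width: 0.0188
finger_force: 30.0
```

```bash
python3 chk.py s5.png
python3 - <<'E'
import cv2;i=cv2.imread('pics/s5.png')[100:300,270:450];cv2.imwrite('pics/s5c.png',cv2.resize(i,None,fx=3,fy=3,interpolation=cv2.INTER_CUBIC))
E
```

```text
11.5 [0.51842257 0.06540156 0.02730092] [3.13748399 0.01031238 1.47563782] 30.006394386291504 [ -4.11464904 -15.15347185  12.71448941]
209 stand-frame min/max [[-0.05976671 -0.01293295  0.02427387]
 [ 0.08554413  0.00647647  0.17439004]]
h0.025 72 x max 0.0646 y [-0.012   0.0065]
h0.115 20 x max 0.0861 y [-0.0116  0.0013]
h0.130 23 x max 0.0793 y [-0.0129  0.0045]
h0.145 56 x max 0.0845 y [-0.0113  0.0047]
col z0.08 15 front x 0.1084 y [-0.0194 -0.0142]
col z0.11 17 front x 0.1056 y [-0.0184 -0.0147]
col z0.14 85 front x 0.0588 y [-0.0188  0.0014]
col z0.17 100 front x 0.0583 y [-0.0182  0.0187]
col z0.20 88 front x 0.0861 y [-0.0188  0.0175]
col z0.23 92 front x 0.0847 y [-0.0188  0.0201]
col z0.26 75 front x 0.0846 y [-0.0359  0.022 ]
col z0.29 88 front x 0.0853 y [-0.0359  0.025 ]
```

View pics/s5c.png

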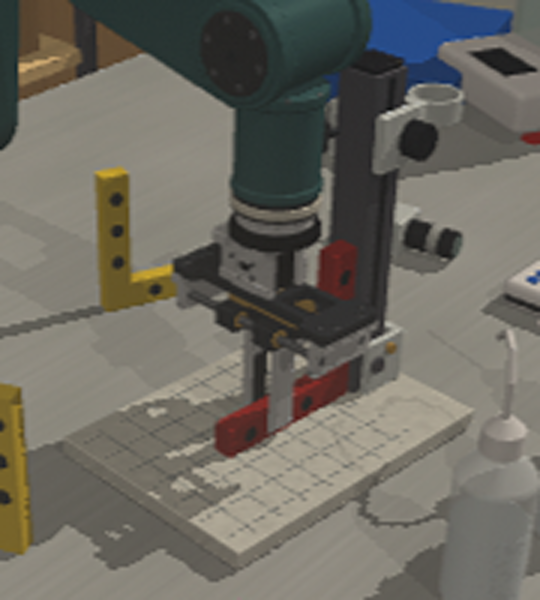

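The crop shows the square flat on the board, its upright leg against the column at (340,270) and the column upright. The hand is clear of the column. The wrist camera can measure the square's tilt against the board directly.

```bash
cat > tilt.py <<'E'
from h import *
s=snap('wrist');save(s,'w2.png');im=s['image'];hsv=cv2.cvtColor(im,cv2.COLOR_RGB2HSV)
ex=np.array([.0949,.9955]);ey=np.array([-.9955,.0949]);c=np.array([.5173,.0750])
v,u=np.nonzero(s['depth']>0);P=cloud(s,np.c_[u,v]);S=np.c_[(P[:,:2]-c)@ex,(P[:,:2]-c)@ey,P[:,2]];h=hsv[v,u]
red=((h[:,0]<6)|(h[:,0]>174))&(h[:,1]>150)
def fit(q,ax,name):
    o=[i for i in range(3) if i!=ax]
    for _ in range(4):
        A=np.c_[q[:,o],np.ones(len(q))];k=np.linalg.lstsq(A,q[:,ax],rcond=None)[0];r=q[:,ax]-A@k
        q=q[abs(r)<max(2.5*np.median(abs(r)),3e-4)]
    print(name,len(q),'slopes',k.round(4),'rms',r.std().round(5),'mean',q.mean(0).round(4))
print(s['obs']['tool_pos'],s['obs']['ee_rot'])
fit(S[(abs(S[:,0])<.14)&(abs(S[:,1])<.1)&(abs(S[:,2]-.022)<.006)&~red],2,'board')
fit(S[red&(S[:,0]<.054)&(abs(S[:,2]-.05)<.006)],2,'leg top')
fit(S[red&(S[:,0]<.064)&(S[:,0]>.05)&(S[:,2]>.06)&(S[:,2]<.165)],0,'upright inner')
fit(S[red&(S[:,0]>.05)&(S[:,2]>.165)],2,'upright end')
d=S[(~red)&(abs(S[:,0]-.085)<.012)&(abs(S[:,1])<.0195)&(S[:,2]>.06)&(h[:,2]<110)]
if len(d)>30: fit(d,0,'column')
E
python3 tilt.py
```

```text
[0.51840375 0.06539245 0.02730126] [3.1374994  0.0103185  1.47562811]
board 56756 slopes [0.0006 0.     0.0221] rms 0.00046 mean [0.0349 0.0002 0.0221]
leg top 5182 slopes [ 0.0011 -0.0018  0.0501] rms 0.00043 mean [-0.0003 -0.002   0.0501]
upright inner 0 slopes [0. 0. 0.] rms nan mean [nan nan nan]
upright end 0 slopes [0. 0. 0.] rms nan mean [nan nan nan]
column 358 slopes [0.0175 0.0076 0.0839] rms 0.00021 mean [0.0853 0.0178 0.143 ]
  return _methods._mean(a, axis=axis, dtype=dtype,
  ret = ret.dtype.type(ret / rcount)
  ret = _var(a, axis=axis, dtype=dtype, out=out, ddof=ddof,
  arrmean = um.true_divide(arrmean, div, out=arrmean,
  ret = ret.dtype.type(ret / rcount)
tilt.py:11: RuntimeWarning: Mean of empty slice.
  print(name,len(q),'slopes',k.round(4),'rms',r.std().round(5),'mean',q.mean(0).round(4))
  ret = um.true_divide(
```

View pics/w2.png

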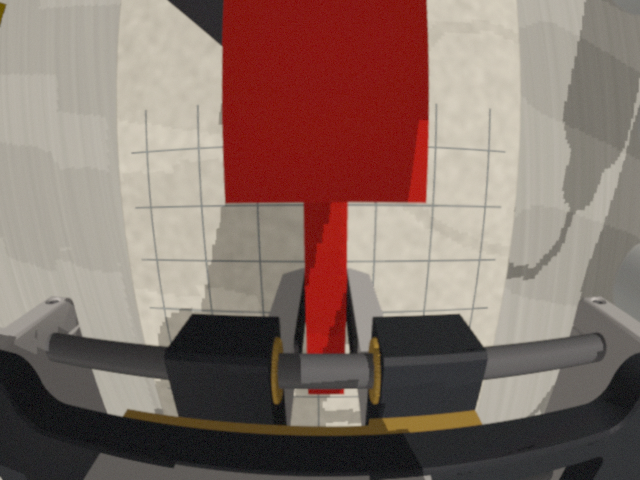

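The wrist view shows the lower leg at (325,290) running along the board's grid. The square's tilt relative to the board is about 0.0005 rad along the leg and 0.002 rad across it. The underside is on the board, the push is about 15 N and the column is within about 0.008 rad of upright, so I hand in.

```bash
python3 -c "
from bench import robot
o=robot.get_obs();print(o['wrist_force'],o['finger_force']);print(robot.close_job())"
```

```text
[ -3.32601052 -15.68356676  12.64604759] 30.006406009197235
the job is handed in; nothing more can be done
None
```

I handed the job in with the red square still gripped, flat on the board and pressed against the column with about 15 N of push; my last measurement put the column within about 0.01 rad of upright, but no verdict came back.

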